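# Screw the filler plug home and lock it

## Robot

A 7-joint arm with a two-finger parallel gripper is mounted at the origin on a cart in front of the work surface, level with it; the furniture and walls round the work are solid. World frame = base frame: x ahead of the robot, y to its left, z up, the work surface at z = 0. Lengths are in m, angles in rad, forces in N, time in s.
With the tool pointing down it reaches from about 0.4 to 0.85 m from the base axis. Payload 4.5 kg.
Tool frame: the origin (TCP) lies between the finger pads; the fingertips stand 19 mm ahead of it and the grasp point (between the pads) is the TCP (r.nose_length is the distance from the TCP to the fingertips, in m); z points along the fingers, x is the direction in which the jaws open and shut, and the axes are right-handed (so a half turn about z gives the same grasp; the last joint's range is limited). The gripper opens to 88 mm and grips with 3 to 60 N. Pads are 18 mm wide; open, the fingers measure 123 mm over their backs; the gripper's body (75 mm by 187 mm) begins 45 mm behind the grasp point.
Start: joints at [-1.277, 0.689, -0.195, 1.565, 0.157, 0.902, -0.215], TCP at [0.161, 0.604, 0.258] pointing down, gripper open.
Joint ranges: [-3.01, 3.01], [-0.46, 2.08], [-1.47, 1.51], [0.13, 2.56], [-1, 4.14], [0.04, 2.09], [-2.66, 2.66]. Speed limits (rad/s): [2.57, 2.57, 3.14, 3.14, 3.14, 3.14, 3.14].

## Interface

Orientations are given as a unit quaternion [x, y, z, w].
In Python, from plant import get_state, vision, r gives the robot as it stands.
- The arm moves only by the tool play_rows, never from a script. Its argument "deltas" is a list that holds one entry, the list of rows, each a list of 7 numbers: the gripper command: -1 is fully open, 1 is shut, values between are in proportion, then the shift along the tool's x, y, z normalised to -1 to 1, where 1 is 300 mm, then the turn, a rotation vector about the tool's x, y, z normalised to -1 to 1, where 1 is pi rad. A call has 1 to 5 rows; each row is the pose to reach, as a shift and turn from the pose measured when the call began, along the tool's axes at that moment, turning the shorter way round; what a row does not reach only later rows make up. A row lasts 1/8 s, in which the tool goes at most 62.5 mm and 10.7 degrees, less where a joint would pass 70% of its speed; a pose out of reach is approached as far as the arm can. A call with a number of a shift or a turn outside -1 to 1 is refused whole. A call with a gripper value outside its range is refused whole. The fingers move at their own pace and stop on an object; "force" is the grip in N (left out, the last holds). Time passes only in rows, so rows that repeat a pose let the fingers close. It gives the time, the measured TCP pose, the force and the opening at its end, in the units of the state.
- get_state(): the state, without advancing time (a new reading comes with each control period).
- vision.snapshot(name): name is "scene" or "side" or "wrist"; returns the picture (420x560x3 uint8, red, green, blue); there is no depth.
- vision.camera_model(name): a dict with "vfov" (degrees; the focal length in pixels is half the picture's height over the tangent of half this angle, whatever the lens; pixels are square), "cx", "cy" (the principal point, pixels), "world_to_cam" (4x4, takes a point from world to camera coordinates). Camera axes: x right, y up, looking along -z (the intrinsics and any distortion apply to the point x, -y, -z); pixel columns grow to the right and rows downward; lengths in m; the calibration is good to about 2 mm. The wrist camera is an equidistant fisheye: a pixel r from the principal point sees the ray r / f radians off the axis. A picture is of the moment at which its call begins: read the wrist's pose just before it. camera_model takes no time and is no camera call; for the wrist camera it gives the pose at the moment of the call.
- r.finish_job(): hands the job in, once; it reports no verdict.
The state is a dict: "clock": time; "q": joint angles; "qd": joint speeds; "joint_torque": joint torques, N m; "tool_pos": TCP position; "eef_rot": TCP orientation; "contact_force": force on the tool from outside, world axes, zero at the start; "moment": the same for the moment, N m; "opening": opening from 0.0 (shut) to 1.0 (fully open).
Only numpy, scipy, OpenCV 4.12 (cv2) and the standard library are available. Lean on these libraries where they do the work, as an engineer would, in place of code of your own. Each camera call takes 0.05 s, during which the arm holds its last target.

## Task

The oil pot's filler plug has been set loosely in its neck and has not caught its thread. Keeping it in the neck and upright, turn it backward (anticlockwise from above) until it drops into the thread start, then screw it forward (clockwise) until its flange is down on the neck's rim, and only then swing the keeper over the flange as far as it goes. Let go of everything and leave the other things on the bench where they are.

Things in the scene. Friction and masses are not known exactly. Their poses are not given: they have to be found in the camera images.
- pot: Grey steel oil pot fixed to the bench: round foot 104 mm across, body 92 mm across, upright filler neck 70 mm outside, 56 mm inside, its rim 80 mm above the bench, three-start thread inside. Origin on the neck's axis at bench level, z up. A 36 mm wide tongue of the foot runs to -y and carries the keeper's post. x, y and yaw vary.
- neck_rim (a point): Centre of the neck's rim, on the neck's axis, 80 mm above the bench; axes as the pot's.
- thread_entry (a point): Middle of one of the three entry gaps of the thread, 24.5 mm from the neck's axis, 8 mm below the rim, at +44 deg from the pot's x axis (the others 120 deg further on). Between the gaps lie ridges with flat tops at this height. On the anticlockwise side of each gap is a stop that the lugs cannot pass either way.
- plug: Loose steel filler plug, 0.25 kg (20 percent either way): flange 74 mm across, 6 mm thick, grip bar on top, 38 mm stem below with three lugs. Origin on its axis at the flange's underside, z up. It starts upright in the neck, lugs on the ridge tops, flange 19.5 mm above the rim, its yaw relative to the pot's between -31 and +17 deg (anticlockwise grows).
- plug_bar (a point): Middle of the plug's straight grip bar, 23 mm above the flange's underside: 48 mm long (plug's x), 22 mm thick (plug's y: the grasp width), 34 mm high, its top 40 mm above the flange's underside. At the relative yaw of +37 to +50 deg (best +44; stop beyond) the plug can go down 12.5 mm; held firmly it does not fall, so let or move it down fully before turning forward.
- plug_lug (a point): Outer part of one lug, on the plug's x side, 23.5 mm from its axis, 24.5 mm below the flange's underside; round, 6 mm thick; two more at 120 and 240 deg. Once dropped (flange 7 mm above the rim), turning clockwise sinks the plug evenly, 0.086 mm a degree with 2 mm play, until the flange lies on the rim at relative yaw -37 to -45 deg (end stop). Turns easily.
- keeper (a joint): Hinge of the keeper, upright axis, rad: 0 = closed against its stop, tip pointing to the neck's axis and 8 mm over the flange's edge; grows anticlockwise from above as it opens. Starts at 1.2 to 1.5, range 0 to 1.7, friction 0.04 N m, stays where left. Flat dark steel bar 5 mm thick, 2.5 mm above the flange of a seated plug; a plug not fully down blocks it.
- keeper_pivot (a point): the keeper's hinge axis, at the underside of its bar, 88.5 mm above the bench, 80 mm from the neck's axis; axes as the pot's
- keeper_knob (a point): middle of the keeper's upright knob, 16 mm across, 36 mm high (top 129.5 mm above the bench, foot on the bar at 93.5 mm), 40 mm from the pivot on the side away from the tip
- oil_bottle: bystander: slim oil bottle with a red spout, 39 mm across, 135 mm high, stands left of the pot; origin at its foot
- tape_roll: bystander: black tape roll, 59 mm across, 19 mm high, lies in front of the pot; origin at its underside
- screwdriver: bystander: green-handled screwdriver, 229 mm long, lies near the front edge; origin at its underside
- brush: bystander: red-handled brush, 173 mm long, lies at the front right; origin at its underside
Not all that is in view belongs to the job. Of the things that look like the plug, the largest one is meant.

How it is judged:
On the way, in this order (a step that is already met when the one before it is completed fails the run):
1. the plug has dropped into the thread start (flange 4 to 9 mm above the rim) with the keeper still open (z of plug in the frame of neck_rim between 0.004 and 0.009 m and horizontal distance between plug and neck_rim below 0.004 m and value of joint keeper above 0.7 rad), for 0.1 s.
2. the plug is screwed down to the rim (flange within 1.5 mm of it) with the keeper still open (z of plug in the frame of neck_rim below 0.0015 m and horizontal distance between plug and neck_rim below 0.004 m and value of joint keeper above 0.7 rad), for 0.1 s.
At the end, for the whole second after the job is handed in: The plug stands upright (within 0.06 rad) in the neck, at rest, its flange within 1.5 mm of the rim and its axis within 4 mm of the neck's; the keeper is closed to within 0.12 rad (z of plug in the frame of neck_rim below 0.0015 m and horizontal distance between plug and neck_rim below 0.004 m and angle between plug's own z axis and vertical below 0.06 rad and linear speed of plug below 0.01 m/s and value of joint keeper below 0.12 rad); the robot touches nothing.
It fails at once if the plug is taken out of the neck (z of plug in the frame of neck_rim above 0.035 m or horizontal distance between plug and neck_rim above 0.02 m).
It fails at once if the plug is tipped over in the neck (more than 0.25 rad) and crosses the thread (angle between plug's own z axis and vertical above 0.25 rad).
It fails at once if a bystander is shoved (more than 30 mm) or the bottle tipped (distance of any of oil_bottle, tape_roll, screwdriver, brush from where it was at the start of the episode above 0.03 m or angle between oil_bottle's own z axis and vertical above 0.4 rad).
It also fails if it takes over 51 s, if anything falls off the work surface, if the arm or the gripper's body presses on something with over 40 N, if the wrist force passes 120 N, or if a joint passes its speed limit or range.

## Working session

There is one attempt and no reset: what is moved stays moved. The work goes in short steps, Python scripts to look and compute and a tool call to move; the robot and the scene stay as the last step left them, time stands still between calls to the robot, and variables do not carry over. Pictures are saved under pics/ and viewed, and the job is handed in when it is done.

Besides the shell and the picture viewer there is one more tool, called after ">>>" by a JSON object that holds its "api" and its "payload". play_rows: Moves the arm, as the interface text tells. Scaled input: -1 to 1 covers 300 mm each way for a shift and pi rad each way for a turn. Its arguments: {"type":"object","properties":{"deltas":{"type":"array"},"force":{"type":"number"}},"required":["deltas"]}

```bash
ls; mkdir -p pics; python3 - <<'E'
from plant import get_state, vision, r
import cv2
s=get_state();print(s)
for n in("scene","side","wrist"):
    m=vision.camera_model(n);print(n,m)
    cv2.imwrite(f"pics/{n}0.png",vision.snapshot(n)[:,:,::-1])
print(r.nose_length)
E
```

```text
pics
{'clock': 0.0, 'q': array([-1.27719291,  0.69000799, -0.19447733,  1.56633709,  0.15728425,
        0.90244732, -0.21510312]), 'qd': array([-0.00163079, -0.00093581, -0.00054513, -0.0004414 ,  0.00078023,
        0.00085563,  0.00037289]), 'joint_torque': array([-8.00712623e-04, -5.27542341e+01, -1.26713578e+00, -1.53424054e+01,
       -5.26834605e-02,  6.40639293e-03,  1.65358006e-04]), 'tool_pos': array([0.16046466, 0.60344626, 0.25689591]), 'eef_rot': array([ 7.92732170e-01,  6.09569426e-01, -6.76156692e-04,  6.03535474e-04]), 'contact_force': array([ 0.9975139 ,  0.53646251, -0.25851882]), 'moment': array([ 0.04789762,  0.01448301, -0.0203407 ]), 'opening': 0.9989655663973709}
scene {'vfov': 54.05482005176684, 'cx': 274.4246197575689, 'cy': 208.05999913627278, 'world_to_cam': array([[-0.8917297 , -0.45222569,  0.01760847,  0.4187969 ],
       [ 0.27821546, -0.51708632,  0.80945531, -0.27322183],
       [-0.35695139,  0.72671429,  0.58691741, -0.67713197],
       [ 0.        ,  0.        ,  0.        ,  1.        ]])}
side {'vfov': 56.59485615678575, 'cx': 275.0802188939374, 'cy': 201.07688769415296, 'world_to_cam': array([[-0.98390278, -0.17854262,  0.00760657,  0.49006577],
       [ 0.15246834, -0.81648966,  0.55686447, -0.21258684],
       [-0.09321336,  0.54906026,  0.83056854, -0.90542192],
       [ 0.        ,  0.        ,  0.        ,  1.        ]])}
wrist {'vfov': 65.70646984690485, 'cx': 283.6414340215494, 'cy': 206.83338354325141, 'world_to_cam': array([[ 0.25754765,  0.96626249, -0.00245003, -0.62339989],
       [-0.93043646,  0.24731292, -0.27041509,  0.03639946],
       [-0.26068604,  0.07192436,  0.96274071, -0.38992413],
       [ 0.        ,  0.        ,  0.        ,  1.        ]])}
0.019
```

View pics/scene0.png

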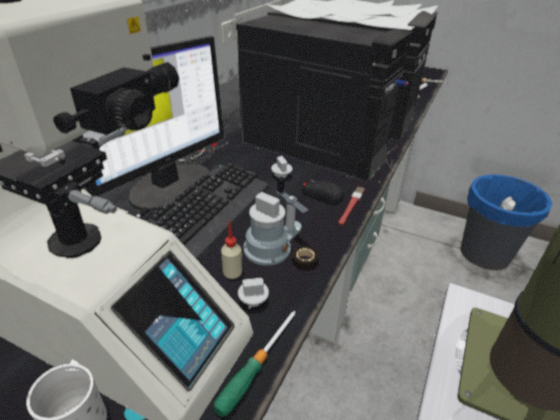

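View pics/side0.png

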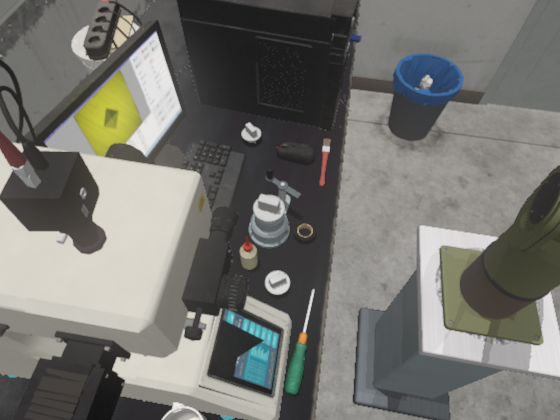

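View pics/wrist0.png

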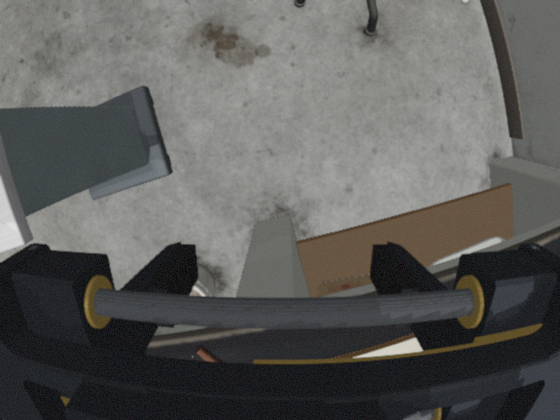

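```bash
cat > h.py <<'E'
import numpy as np, cv2
from plant import get_state, vision, r
def ray(n,u,v):
    m=vision.camera_model(n);f=210/np.tan(np.radians(m['vfov'])/2)
    T=np.array(m['world_to_cam']);R=T[:3,:3];c=-R.T@T[:3,3]
    x=(u-m['cx'])/f;y=(v-m['cy'])/f
    if n=='wrist':
        rr=np.hypot(x,y);k=np.sin(rr)/max(rr,1e-9);d=np.array([x*k,-y*k,-np.cos(rr)])
    else: d=np.array([x,-y,-1.])
    return c,R.T@d
def onz(n,u,v,z):
    c,d=ray(n,u,v);return c+d*(z-c[2])/d[2]
def tri(o):
    A=np.zeros((3,3));b=np.zeros(3);L=[]
    for n,u,v in o:
        c,d=ray(n,u,v);d=d/np.linalg.norm(d);P=np.eye(3)-np.outer(d,d);A+=P;b+=P@c;L.append((c,d))
    p=np.linalg.solve(A,b)
    return p,[np.linalg.norm((np.eye(3)-np.outer(d,d))@(p-c)) for c,d in L]
def proj(n,p,m=None):
    m=m or vision.camera_model(n);f=210/np.tan(np.radians(m['vfov'])/2)
    T=np.array(m['world_to_cam']);q=T[:3,:3]@np.array(p)+T[:3,3]
    X=np.array([q[0],-q[1],-q[2]])
    if n=='wrist':
        t=np.arctan2(np.hypot(X[0],X[1]),X[2]);k=f*t/np.hypot(X[0],X[1]);return m['cx']+k*X[0],m['cy']+k*X[1]
    return m['cx']+f*X[0]/X[2],m['cy']+f*X[1]/X[2]
E
python3 - <<'E'
from h import *
a=cv2.imread('pics/scene0.png')[170:320,190:350];b=cv2.imread('pics/side0.png')[110:310,200:360]
cv2.imwrite('pics/za.png',cv2.resize(a,None,fx=5,fy=5,interpolation=cv2.INTER_CUBIC)[:600,:800])
cv2.imwrite('pics/zb.png',cv2.resize(b,None,fx=4,fy=4,interpolation=cv2.INTER_CUBIC)[:600])
print('cams',ray('scene',0,0)[0],ray('side',0,0)[0])
E
```

```text
cams [0.20776497 0.54019293 0.61120703] [0.43019242 0.41105387 0.86666931]
```

View pics/za.png

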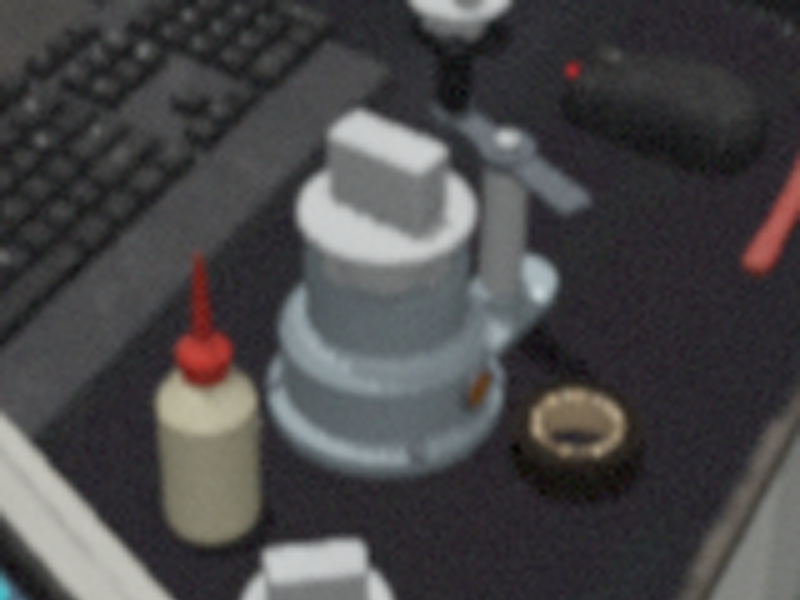

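View pics/zb.png

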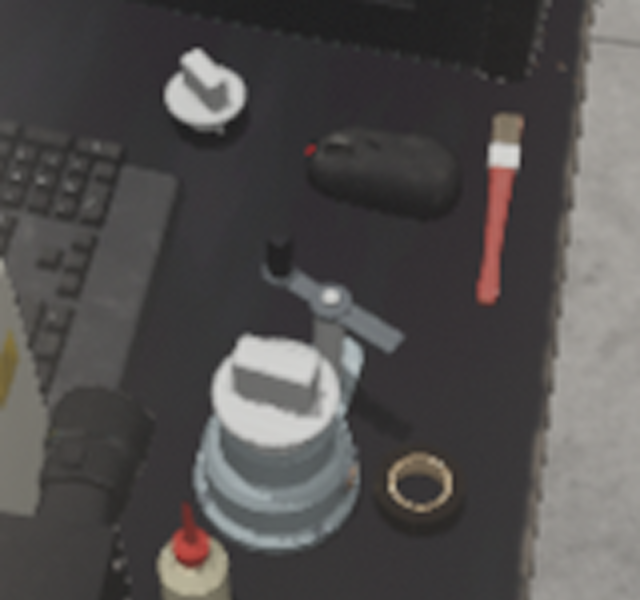

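```bash
python3 - <<'E'
from h import *
def A(u,v): return ('scene',190+u/5,170+v/5)
def B(u,v): return ('side',200+u/4,110+v/4)
np.set_printoptions(precision=4,suppress=True)
print('pivot',tri([A(508,138),B(331,296)]))
print('bartop',tri([A(389,143),B(279,361)]))
for q in [A(330,128),A(358,110),A(447,152),A(422,176)]: print('a',onz(*q,.1395))
for q in [B(234,350),B(247,337),B(321,370),B(314,384)]: print('b',onz(*q,.1395))
print('knobtop',tri([A(458,57),B(279,242)]),onz(*A(458,57),.1295),onz(*B(279,242),.1295))
print('bottle',onz(*A(205,540),0),'tape',onz(*A(578,450),.01),onz(*B(420,490),.01))
# flange extents: rim points in scene/side
for q in [A(296,210),A(477,212),A(385,262)]: print('fa',onz(*q,.1025))
for q in [B(212,393),B(340,393),B(280,445)]: print('fb',onz(*q,.1025))
E
```

```text
pivot (array([ 0.5071, -0.1536,  0.0936]), [np.float64(0.0004894728723160668), np.float64(0.0004894728723159613)])
bartop (array([ 0.5246, -0.0732,  0.1343]), [np.float64(6.565830370807751e-05), np.float64(6.56583037079937e-05)])
a [ 0.5472 -0.0646  0.1395]
a [ 0.5434 -0.0816  0.1395]
a [ 0.4977 -0.0719  0.1395]
a [ 0.499  -0.0524  0.1395]
b [ 0.5503 -0.0723  0.1395]
b [ 0.5449 -0.0825  0.1395]
b [ 0.4997 -0.068   0.1395]
b [ 0.502  -0.0581  0.1395]
knobtop (array([ 0.543 , -0.1739,  0.1138]), [np.float64(0.001009537950031042), np.float64(0.001009537950031069)]) [ 0.5319 -0.1524  0.1295] [ 0.5413 -0.1609  0.1295]
bottle [0.5475 0.0427 0.    ] tape [ 0.4301 -0.068   0.01  ] [ 0.4355 -0.0756  0.01  ]
fa [ 0.557  -0.0525  0.1025]
fa [ 0.4901 -0.0868  0.1025]
fa [ 0.5081 -0.0389  0.1025]
fb [ 0.5629 -0.0649  0.1025]
fb [ 0.4896 -0.0786  0.1025]
fb [ 0.5175 -0.0375  0.1025]
```

```bash
python3 - <<'E'
from h import *
np.set_printoptions(precision=4,suppress=True)
T=lambda a,b:tri([('scene',*a),('side',*b)])
print('screen TR',T((155,254),(224,303)))
print('screen R',T((233,321),(287,325)))
print('screen bot',T((188,383),(270,383)))
print('instr front right corner',T((253,327),(292,309)))
print('knob disc',T((70,240),(88,236)))
print('driver tip',onz('scene',294,313,0),onz('side',313,291,0),'butt',onz('scene',222,408,.015),onz('side',292,388,.015))
print('monitor',T((213,42),(157,28)),T((222,132),(185,103)))
print('yellow sign',T((133,25),(203,201)))
for p in [(0.16,.6,.257),(.3,.35,.257),(.4,.2,.257),(.52,-.07,.257)]: print(proj('scene',p),proj('side',p))
im=cv2.imread('pics/side0.png');cv2.imwrite('pics/zs.png',cv2.resize(im[150:420,0:360],None,fx=2.2,fy=2.2))
E
```

```text
screen TR (array([0.5602, 0.2041, 0.1953]), [np.float64(0.008912800438441011), np.float64(0.008912800438441245)])
screen R (array([0.4448, 0.1866, 0.0864]), [np.float64(0.005088560897120259), np.float64(0.005088560897120347)])
screen bot (array([0.4587, 0.2914, 0.0557]), [np.float64(0.004472605829858457), np.float64(0.004472605829858267)])
instr front right corner (array([0.4416, 0.1274, 0.0072]), [np.float64(0.0064760576394258225), np.float64(0.0064760576394259015)])
knob disc (array([ 1.0449,  0.0102, -0.1034]), [np.float64(0.028706403363869978), np.float64(0.028706403363870137)])
driver tip [0.3957 0.0648 0.    ] [0.3962 0.069  0.    ] butt [0.4113 0.2865 0.015 ] [0.4127 0.2826 0.015 ]
monitor (array([ 0.8471, -0.3752,  0.332 ]), [np.float64(0.00356473111085752), np.float64(0.003564731110857608)]) (array([ 0.8436, -0.4001,  0.0742]), [np.float64(0.005235157102033395), np.float64(0.0052351571020333885)])
yellow sign (array([0.5488, 0.191 , 0.5103]), [np.float64(0.0013597485777421588), np.float64(0.0013597485777421473)])
(np.float64(300.42995944119707), np.float64(1132.4234505360148)) (np.float64(510.1507072229891), np.float64(753.9219354051493))
(np.float64(271.7358598254013), np.float64(384.77527728977924)) (np.float64(374.3825210469977), np.float64(429.82380320723655))
(np.float64(255.7058690899984), np.float64(253.11666487696812)) (np.float64(314.59387727820024), np.float64(309.24699837405063))
(np.float64(269.71781607408167), np.float64(145.63111769404009)) (np.float64(271.5191684874657), np.float64(167.54111448624352))
```

View pics/zs.png

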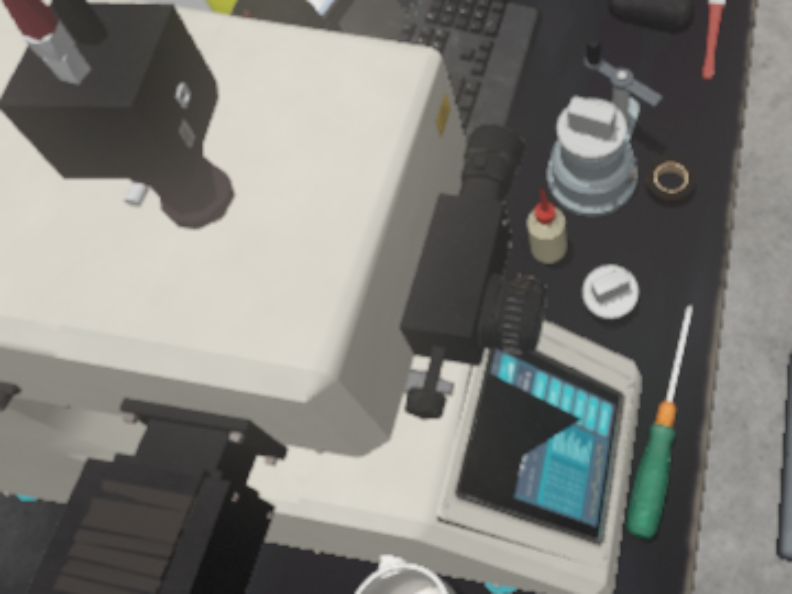

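```bash
python3 - <<'E'
from h import *
np.set_printoptions(precision=4,suppress=True)
T=lambda a,b:tri([('scene',*a),('side',*b)])
print('lens',T((163,80),(224,218)))
print('bigknob',T((130,108),(236,292)))
print('smallknob',T((66,122),(194,332)))
print('overhang bottom corner?',T((133,25),(203,201)))
im=cv2.imread('pics/scene0.png');cv2.imwrite('pics/zs1.png',cv2.resize(im[0:300,0:280],None,fx=2,fy=2))
E
```

```text
lens (array([0.5361, 0.172 , 0.4482]), [np.float64(0.0008987423056684238), np.float64(0.0008987423056683573)])
bigknob (array([0.4977, 0.266 , 0.4552]), [np.float64(0.0010521362184926506), np.float64(0.0010521362184926855)])
smallknob (array([0.5305, 0.3144, 0.4523]), [np.float64(0.00011329388401770744), np.float64(0.00011329388401754347)])
overhang bottom corner? (array([0.5488, 0.191 , 0.5103]), [np.float64(0.0013597485777421588), np.float64(0.0013597485777421473)])
```

View pics/zs1.png

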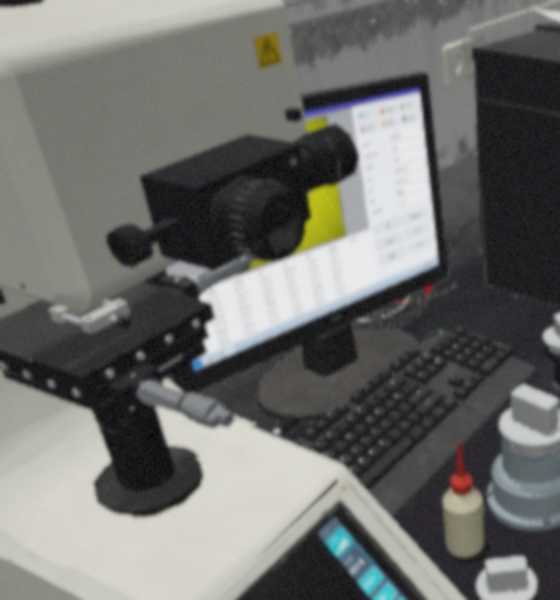

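```bash
cat >> h.py <<'E'
from scipy.spatial.transform import Rotation as Ro
def tgt(p,yaw,s=None):
    """world TCP target p, tool-x yaw deg -> shift/turn in tool units"""
    s=s or get_state();R=Ro.from_quat(s['eef_rot'])
    y=np.radians(yaw);x=np.array([np.cos(y),np.sin(y),0]);z=np.array([0,0,-1.]);Rt=Ro.from_matrix(np.c_[x,np.cross(z,x),z])
    d=R.inv().apply(np.array(p)-s['tool_pos'])/.3
    t=(R.inv()*Rt).as_rotvec()/np.pi
    return np.round(d,4),np.round(t,4)
def yaw(s=None):
    s=s or get_state();x=Ro.from_quat(s['eef_rot']).as_matrix()[:,0];return np.degrees(np.arctan2(x[1],x[0]))
E
python3 - <<'E'
from h import *
print(yaw());print(tgt((.25,.42,.28),75));print(tgt((.33,.29,.28),75));print(tgt((.38,.2,.28),75))
E
```

```text
75.11713205657715
(array([-0.5149,  0.4456, -0.0756]), array([0.    , 0.0004, 0.0007]))
(array([-0.8652,  0.8147, -0.075 ]), array([0.    , 0.0004, 0.0007]))
(array([-1.1123,  1.0528, -0.0747]), array([0.    , 0.0004, 0.0007]))
```

>>> {"api": "play_rows", "payload": {"deltas": [[[-1, -0.2, 0.2, -0.08, 0, 0, 0], [-1, -0.35, 0.31, -0.08, 0, 0, 0], [-1, -0.515, 0.446, -0.08, 0, 0, 0], [-1, -0.67, 0.61, -0.08, 0, 0, 0], [-1, -0.8, 0.75, -0.08, 0, 0, 0]]]}}

```text
clock: 0.78
tool_pos: [0.3066, 0.3289, 0.2815]
eef_rot: [0.793, 0.61, -0.0, 0.001]
contact_force: [1.4, 1.0, 0.1]
opening: 0.999
```

```bash
python3 - <<'E'
from h import *
s=get_state();print(s['clock'],s['q'].round(2),s['tool_pos'],yaw())
for p in [(.33,.29,.28),(.38,.2,.28),(.41,.1,.28),(.44,.02,.28)]:print(tgt(p,75))
E
```

```text
0.775 [-0.76  0.43 -0.24  2.04  0.16  0.69  0.21] [0.30659253 0.32893968 0.28148941] 75.14581592413535
(array([-0.1055,  0.1087,  0.0051]), array([0.0001, 0.0004, 0.0008]))
(array([-0.3527,  0.3467,  0.0055]), array([0.0001, 0.0004, 0.0008]))
(array([-0.6493,  0.5288,  0.006 ]), array([0.0001, 0.0004, 0.0008]))
(array([-0.8814,  0.6938,  0.0063]), array([0.0001, 0.0004, 0.0008]))
```

>>> {"api": "play_rows", "payload": {"deltas": [[[-1, -0.15, 0.15, 0, 0, 0, 0], [-1, -0.35, 0.345, 0, 0, 0, 0], [-1, -0.53, 0.45, 0, 0, 0, 0], [-1, -0.7, 0.56, 0, 0, 0, 0], [-1, -0.88, 0.694, 0, 0, 0, 0]]]}}

```text
clock: 1.4
tool_pos: [0.4309, 0.0436, 0.2819]
eef_rot: [0.793, 0.61, -0.0, 0.001]
contact_force: [1.5, 0.4, 0.1]
opening: 1.003
```

```bash
python3 - <<'E'
from h import *
s=get_state();print(s['clock'],s['q'].round(2),s['tool_pos'],yaw())
for p in [(.44,.02,.28),(.46,-.04,.26)]:print(tgt(p,75))
cv2.imwrite('pics/w1.png',vision.snapshot('wrist')[:,:,::-1])
E
```

```text
1.4 [-0.04  0.41 -0.25  2.08  0.16  0.67  0.92] [0.43085923 0.04356871 0.2819329 ] 75.16018639631841
(array([-0.0681,  0.0496,  0.0065]), array([0.0002, 0.0003, 0.0009]))
(array([-0.2443,  0.1652,  0.0735]), array([0.0002, 0.0003, 0.0009]))
```

View pics/w1.png

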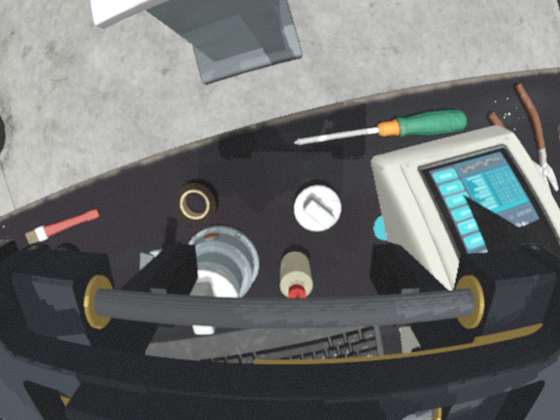

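```bash
python3 - <<'E'
from h import *
for p in [(.52,-.05,.28),(.62,-.06,.28)]:print(tgt(p,75))
m=dict(vision.camera_model('wrist'));T=np.array(m['world_to_cam']);c=-T[:3,:3].T@T[:3,3];print(c, proj('wrist',(.523,-.072,.12)))
s=get_state()
for P in [(.62,-.06,.28),(.6,-.06,.28),(.62,-.08,.28)]:
    T2=T.copy();d=np.array(P)-s['tool_pos'];T2[:3,3]=-T[:3,:3]@(c+d);m['world_to_cam']=T2
    print(P,proj('wrist',(.523,-.072,.12),m),proj('wrist',(.507,-.154,.09),m),proj('wrist',(.541,-.165,.12),m))
E
```

```text
(array([-0.1898,  0.3534,  0.0081]), array([ 0.001 ,  0.0021, -0.0038]))
(array([-0.1318,  0.6834,  0.0088]), array([ 0.001 ,  0.0021, -0.0038]))
[0.36566553 0.05304994 0.40819291] (np.float64(212.1562467474541), np.float64(300.77631205780165))
(0.62, -0.06, 0.28) (np.float64(242.12275316076054), np.float64(95.0211877998351)) (np.float64(164.98384749296818), np.float64(108.0772371804168)) (np.float64(153.80323100537024), np.float64(145.9351467159794))
(0.6, -0.06, 0.28) (np.float64(248.45268839496586), np.float64(116.5683987857556)) (np.float64(170.51121441730027), np.float64(126.61468260594886)) (np.float64(160.32367633941934), np.float64(166.07909343456328))
(0.62, -0.08, 0.28) (np.float64(264.1176305273883), np.float64(88.43956287817197)) (np.float64(182.71717898740368), np.float64(101.43429541731784)) (np.float64(172.48663851168806), np.float64(139.15230120236788))
```

```bash
python3 - <<'E'
from h import *
for p in [(.5,-.05,.28),(.56,-.10,.27)]:print(tgt(p,75))
E
```

```text
(array([-0.2078,  0.2892,  0.008 ]), array([ 0.001 ,  0.0021, -0.0038]))
(array([-0.314 ,  0.5267,  0.0429]), array([ 0.001 ,  0.0021, -0.0038]))
```

>>> {"api": "play_rows", "payload": {"deltas": [[[-1, -0.15, 0.2, 0, 0, 0, 0], [-1, -0.21, 0.33, 0.01, 0, 0, 0], [-1, -0.31, 0.527, 0.04, 0, 0, 0], [-1, -0.31, 0.527, 0.04, 0, 0, 0], [-1, -0.31, 0.527, 0.04, 0, 0, 0]]]}}

```text
clock: 2.08
tool_pos: [0.5599, -0.0984, 0.2702]
eef_rot: [0.797, 0.604, -0.002, 0.003]
contact_force: [-0.6, 0.4, -0.3]
opening: 0.996
```

```bash
python3 - <<'E'
from h import *
s=get_state();print(s['clock'],s['q'].round(2),s['tool_pos'],yaw())
import json
m=vision.camera_model('wrist');im=vision.snapshot('wrist')[:,:,::-1]
np.save('wcam2.npy',m['world_to_cam']);cv2.imwrite('pics/w2.png',im)
cv2.imwrite('pics/w2z.png',cv2.resize(im[60:260,120:386],None,fx=3,fy=3,interpolation=cv2.INTER_CUBIC))
E
```

```text
2.075 [ 0.22  0.6  -0.22  1.72  0.18  0.84  1.21] [ 0.55993448 -0.09844859  0.27024117] 74.29573911731393
```

View pics/w2z.png

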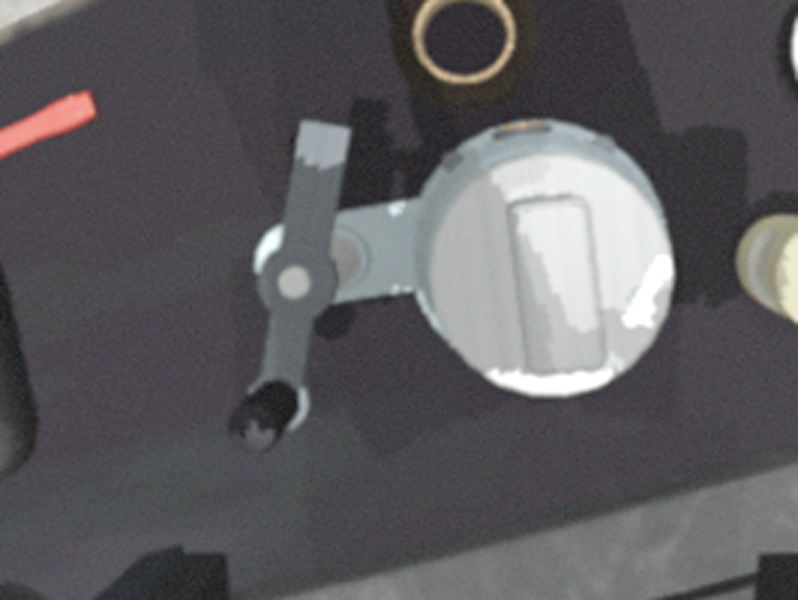

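```bash
cat > w2.py <<'E'
from h import *
np.set_printoptions(precision=4,suppress=True)
W=np.load('wcam2.npy')
import h
m0=dict(vision.camera_model('wrist'));m0['world_to_cam']=W
class V: 
    @staticmethod
    def camera_model(n): return m0 if n=='wrist' else vision.camera_model(n)
h.vision=V
E
python3 - <<'E'
from w2 import *
Z=lambda u,v,z: onz('wrist',120+(u+.5)/3-.5,60+(v+.5)/3-.5,z)
# flange outline
zf=.1055
P=[Z(*q,zf) for q in [(428,275),(673,275),(550,152),(550,396),(465,185),(640,185),(640,360),(455,355)]]
import numpy as np
Q=np.array(P)[:,:2];A=np.c_[2*Q,np.ones(len(Q))];s=np.linalg.lstsq(A,(Q**2).sum(1),rcond=None)[0];print('flange c',s[:2],'r',np.sqrt(s[2]+s[0]**2+s[1]**2),np.linalg.norm(Q-s[:2],axis=1))
B=np.array([Z(*q,.1395) for q in [(511,203),(590,195),(606,368),(527,375)]]);print('bar',B,B.mean(0))
d=(B[0]+B[1]-B[2]-B[3])/2;print('len',np.linalg.norm(d),'yaw',np.degrees(np.arctan2(d[1],d[0])),'w',np.linalg.norm(B[0]-B[1]))
pv=Z(294,281,.096);print('pivot',pv)
k1=Z(256,430,.1295);k0=Z(287,398,.0935);print('knob',k1,k0)
c=s[:2];v=pv[:2]-c;print('dist',np.linalg.norm(v),'pot yaw',np.degrees(np.arctan2(v[1],v[0]))+90)
t=Z(325,125,.0935)
print('tip',t, np.degrees(np.arctan2(*(t-pv)[[1,0]])), 'knobdir',np.degrees(np.arctan2(*(k1-pv)[[1,0]])),np.linalg.norm((k1-pv)[:2]))
# tongue: edges
print('tongue', Z(340,212,.008),Z(400,200,.008),Z(340,302,.008),Z(412,290,.008))
E
```

```text
flange c [ 0.5263 -0.0721] r 0.03735827165172485 [0.037  0.0368 0.037  0.0371 0.0374 0.0381 0.0375 0.0379]
bar [[ 0.501  -0.0781  0.1395]
 [ 0.5044 -0.0576  0.1395]
 [ 0.5504 -0.0652  0.1395]
 [ 0.5466 -0.0863  0.1395]] [ 0.5256 -0.0718  0.1395]
len 0.046523675841150726 yaw 170.165466070962 w 0.020815209345929456
pivot [ 0.5067 -0.1497  0.096 ]
knob [ 0.5429 -0.1663  0.1295] [ 0.5424 -0.1644  0.0935]
dist 0.08000353601221039 pot yaw -14.209055987805442
tip [ 0.4626 -0.1264  0.0935] 152.16780454290517 knobdir -24.591876732881264 0.039846498385775676
tongue [ 0.4896 -0.144   0.008 ] [ 0.492  -0.1196  0.008 ] [ 0.5245 -0.1547  0.008 ] [ 0.5281 -0.1252  0.008 ]
```

```bash
python3 - <<'E'
from h import *
for p in [(.526,-.072,.20),(.526,-.072,.128)]:print(tgt(p,80.2))
E
```

```text
(array([ 0.0531, -0.1308,  0.2347]), array([ 0.0004,  0.002 , -0.0322]))
(array([ 0.0546, -0.1312,  0.4747]), array([ 0.0004,  0.002 , -0.0322]))
```

>>> {"api": "play_rows", "payload": {"deltas": [[[-0.3, 0.053, -0.131, 0.1, 0, 0.002, -0.032], [-0.3, 0.053, -0.131, 0.23, 0, 0.002, -0.032], [-0.3, 0.053, -0.131, 0.235, 0, 0.002, -0.032], [-0.3, 0.053, -0.131, 0.235, 0, 0.002, -0.032]]], "force": 25}}

```text
clock: 2.62
tool_pos: [0.5265, -0.0713, 0.2011]
eef_rot: [0.765, 0.644, 0.001, 0.001]
contact_force: [0.2, -0.1, 0.5]
opening: 0.647
```

```bash
python3 - <<'E'
from h import *
s=get_state();print(s['clock'],s['q'].round(2),s['tool_pos'],yaw(),s['contact_force'])
print(tgt((.526,-.072,.128),80.2))
for n in('scene','side'):cv2.imwrite(f'pics/{n}3.png',vision.snapshot(n)[:,:,::-1])
a=cv2.imread('pics/scene3.png')[100:280,190:350];b=cv2.imread('pics/side3.png')[90:270,200:360]
cv2.imwrite('pics/z3.png',cv2.resize(np.hstack([a,b]),None,fx=2.5,fy=2.5,interpolation=cv2.INTER_CUBIC))
E
```

```text
2.625 [ 0.19  0.65 -0.23  1.91  0.24  0.61  1.21] [ 0.52650929 -0.07132502  0.20109581] 80.21158934236574 [ 0.2241142  -0.05894463  0.5199915 ]
(array([-0.0026, -0.002 ,  0.2436]), array([ 0.0009, -0.0001,  0.0001]))
```

View pics/z3.png

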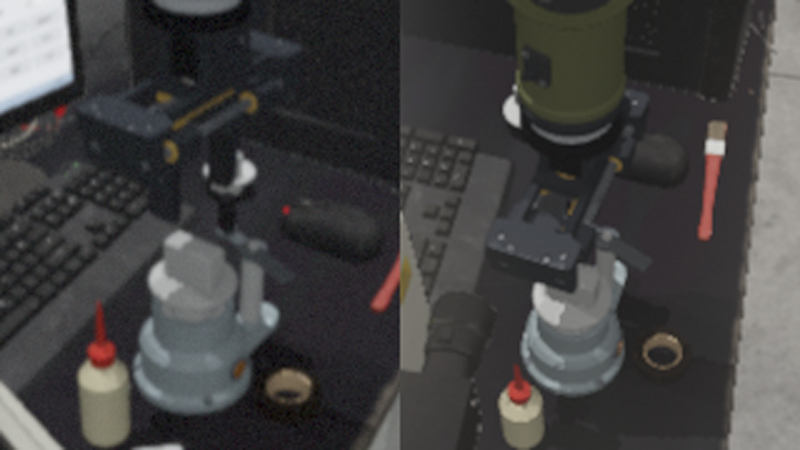

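Both views show the gripper above the bar with jaws across it. I'm lowering and gripping now.

>>> {"api": "play_rows", "payload": {"deltas": [[[-0.3, -0.003, -0.002, 0.15, 0.001, 0, 0], [-0.3, -0.003, -0.002, 0.24, 0.001, 0, 0], [-0.3, -0.003, -0.002, 0.244, 0.001, 0, 0], [1, -0.003, -0.002, 0.244, 0.001, 0, 0], [1, -0.003, -0.002, 0.244, 0.001, 0, 0]]], "force": 20}}

```text
clock: 3.35
tool_pos: [0.5276, -0.0728, 0.1297]
eef_rot: [0.765, 0.644, 0.001, 0.001]
contact_force: [0.6, -0.1, -0.1]
opening: 0.442
```

>>> {"api": "play_rows", "payload": {"deltas": [[[1, 0, 0, 0, 0, 0, 0], [1, 0, 0, 0, 0, 0, 0]]]}}

```text
clock: 3.6
tool_pos: [0.5282, -0.0728, 0.1304]
eef_rot: [0.765, 0.644, 0.002, 0.002]
contact_force: [-0.0, -0.1, 2.6]
opening: 0.245
```

```bash
python3 - <<'E'
from h import *
s=get_state();print(s['clock'],s['q'].round(2),s['tool_pos'],yaw(),s['contact_force'],s['moment'],s['opening']*88)
print(tgt((.526,-.072,.1275),119.8))
E
```

```text
3.6 [ 0.16  0.77 -0.17  1.96  0.29  0.44  1.17] [ 0.52818278 -0.07275596  0.13038125] 80.14813933077949 [-0.04674041 -0.10162264  2.55148347] [-0.02704324  0.07270891  0.05478942] 21.571360749881716
(array([ 0.0012, -0.0077,  0.0096]), array([ 0.0018,  0.0003, -0.2203]))
```

```bash
python3 - <<'E'
from h import *
print(tgt((.528,-.0718,.130),119.8))
E
```

```text
(array([ 0.003 , -0.0012,  0.0013]), array([ 0.0018,  0.0003, -0.2203]))
```

>>> {"api": "play_rows", "payload": {"deltas": [[[1, 0.001, 0, 0.001, 0, 0, -0.055], [1, 0.002, -0.001, 0.001, 0, 0, -0.11], [1, 0.003, -0.001, 0.001, 0.001, 0, -0.165], [1, 0.003, -0.001, 0.001, 0.002, 0, -0.22], [1, 0.003, -0.001, 0.001, 0.002, 0, -0.22]]]}}

```text
clock: 4.22
tool_pos: [0.5279, -0.0721, 0.1299]
eef_rot: [0.503, 0.864, -0.001, -0.0]
contact_force: [-0.0, -0.2, -2.1]
opening: 0.247
```

```bash
python3 - <<'E'
from h import *
s=get_state();print(s['clock'],s['q'].round(2),s['tool_pos'],yaw(),s['contact_force'],s['moment'],s['opening']*88)
print(tgt((.5275,-.0718,.1175),119.8))
E
```

```text
4.225 [ 0.26  0.79 -0.36  1.95  0.54  0.51  1.61] [ 0.5278862  -0.07205197  0.12991793] 119.62209616813637 [-0.02391472 -0.24283074 -2.09890894] [ 0.04161851 -0.00541645 -0.03180733] 21.748836931120657
(array([ 0.0014, -0.0007,  0.0414]), array([-0.0004,  0.0001, -0.001 ]))
```

>>> {"api": "play_rows", "payload": {"deltas": [[[1, 0.001, 0, 0.012, 0, 0, -0.001], [1, 0.001, 0, 0.024, 0, 0, -0.001], [1, 0.001, 0, 0.024, 0, 0, -0.001]]]}}

```text
clock: 4.6
tool_pos: [0.5277, -0.0715, 0.1221]
eef_rot: [0.502, 0.865, -0.0, -0.0]
contact_force: [1.5, 0.5, -7.8]
opening: 0.245
```

```bash
python3 - <<'E'
from h import *
s=get_state();print(s['clock'],s['tool_pos'],yaw(),s['contact_force'],s['moment'],s['opening']*88)
E
```

```text
4.6 [ 0.52770813 -0.07152151  0.12206504] 119.76793245759914 [ 1.47184841  0.49408182 -7.7785799 ] [ 0.17878106 -0.41154418  0.12206307] 21.532845497726868
```

>>> {"api": "play_rows", "payload": {"deltas": [[[1, 0, 0, 0, 0, 0, 0], [1, 0, 0, 0, 0, 0, 0]]]}}

```text
clock: 4.85
tool_pos: [0.5278, -0.0715, 0.1218]
eef_rot: [0.502, 0.865, -0.0, -0.0]
contact_force: [1.7, -0.3, -5.5]
opening: 0.25
```

```bash
python3 - <<'E'
from h import *
s=get_state();print(s['clock'],s['tool_pos'],yaw(),s['contact_force'],s['moment'],s['opening']*88)
for n in('scene','side'):cv2.imwrite(f'pics/{n}4.png',vision.snapshot(n)[:,:,::-1])
a=cv2.imread('pics/scene4.png')[150:290,210:330];b=cv2.imread('pics/side4.png')[150:290,220:340]
cv2.imwrite('pics/z4.png',cv2.resize(np.hstack([a,b]),None,fx=3.3,fy=3.3,interpolation=cv2.INTER_CUBIC))
E
```

```text
4.85 [ 0.52783536 -0.0714789   0.12184585] 119.75810259419582 [ 1.74171353 -0.29345548 -5.52661067] [ 0.09624435 -0.4580074   0.08027513] 22.010018023937917
```

View pics/z4.png

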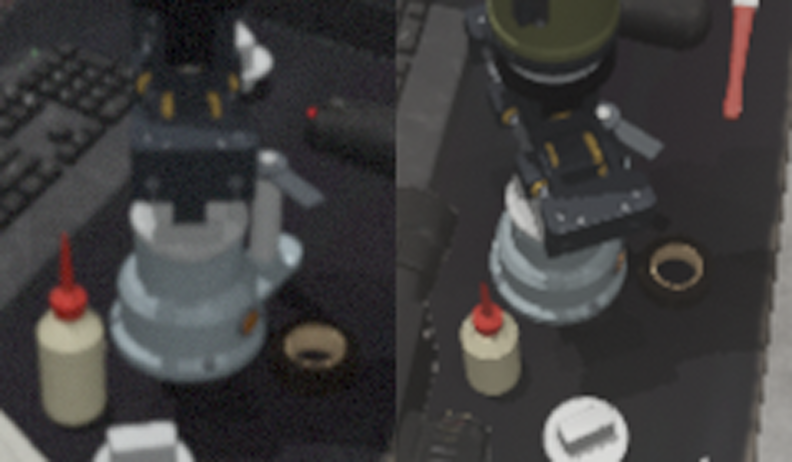

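>>> {"api": "play_rows", "payload": {"deltas": [[[0.1, 0, 0, 0, 0, 0, 0], [0.1, 0, 0, 0, 0, 0, 0], [0.1, 0, 0, 0, 0, 0, 0], [0.1, 0, 0, 0, 0, 0, 0]]]}}

```text
clock: 5.45
tool_pos: [0.5278, -0.0715, 0.122]
eef_rot: [0.502, 0.865, -0.0, -0.0]
contact_force: [-0.2, -0.8, -0.2]
opening: 0.449
```

```bash
python3 - <<'E'
from h import *
s=get_state();print(s['clock'],s['tool_pos'],yaw(),s['contact_force'],s['moment'],s['opening']*88)
for n in('scene','side'):cv2.imwrite(f'pics/{n}5.png',vision.snapshot(n)[:,:,::-1])
a=cv2.imread('pics/scene5.png')[150:290,210:330];b=cv2.imread('pics/side5.png')[150:290,220:340]
cv2.imwrite('pics/z5.png',cv2.resize(np.hstack([a,b]),None,fx=3.3,fy=3.3,interpolation=cv2.INTER_CUBIC))
E
```

```text
5.45 [ 0.52775657 -0.07154325  0.12202185] 119.75150685996411 [-0.24113001 -0.80424417 -0.18853422] [0.08888275 0.01746109 0.00940448] 39.48331892836042
```

View pics/z5.png

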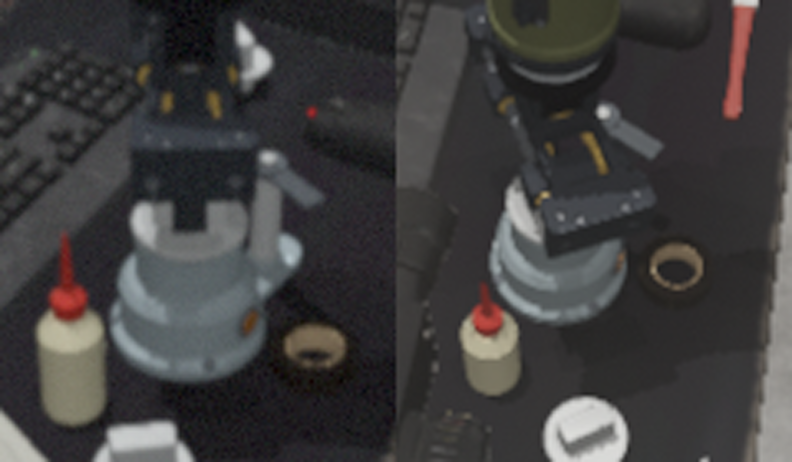

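>>> {"api": "play_rows", "payload": {"deltas": [[[-0.2, 0, 0, -0.1, 0, 0, 0], [-0.2, 0, 0, -0.3, 0, 0, 0], [-0.2, 0, 0.1, -0.45, 0, 0, 0], [-0.2, 0, 0.15, -0.45, 0, 0, 0]]]}}

```text
clock: 6.05
tool_pos: [0.5703, -0.0479, 0.2608]
eef_rot: [0.502, 0.865, 0.002, 0.003]
contact_force: [-0.2, -0.7, -0.7]
opening: 0.596
```

```bash
python3 - <<'E'
from h import *
s=get_state();print(s['clock'],s['tool_pos'],yaw(),s['contact_force'])
np.save('wcam6.npy',vision.camera_model('wrist')['world_to_cam']);w=vision.snapshot('wrist')[:,:,::-1];cv2.imwrite('pics/w6.png',w)
for n in('scene','side'):cv2.imwrite(f'pics/{n}6.png',vision.snapshot(n)[:,:,::-1])
a=cv2.imread('pics/scene6.png')[150:290,210:330];b=cv2.imread('pics/side6.png')[150:290,220:340]
cv2.imwrite('pics/z6.png',cv2.resize(np.hstack([a,b]),None,fx=3.3,fy=3.3,interpolation=cv2.INTER_CUBIC))
E
```

```text
6.05 [ 0.57027774 -0.04791946  0.26076172] 119.75922108929777 [-0.20539708 -0.6580671  -0.69792617]
```

View pics/z6.png

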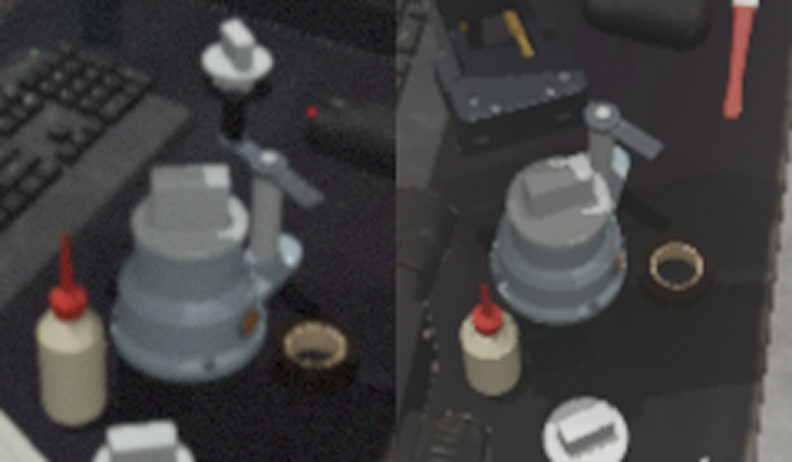

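View pics/w6.png

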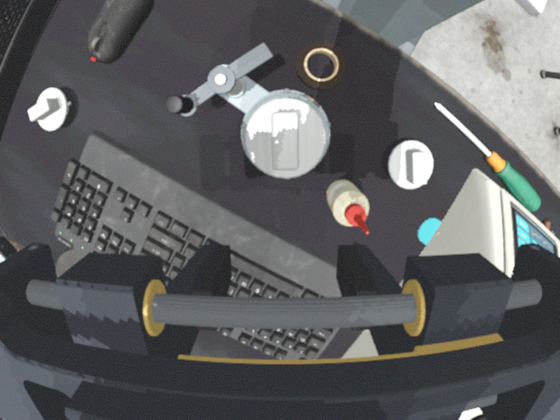

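```bash
python3 - <<'E'
import cv2,numpy as np
a=cv2.imread('pics/scene6.png')[190:250,240:300];b=cv2.imread('pics/side6.png')[190:250,240:300];c=cv2.imread('pics/w6.png')[80:190,225:345]
cv2.imwrite('pics/z7.png',np.hstack([cv2.resize(x,(400,400),interpolation=cv2.INTER_CUBIC) for x in (a,b)]))
cv2.imwrite('pics/z7w.png',cv2.resize(c,None,fx=5,fy=5,interpolation=cv2.INTER_CUBIC))
E
```

View pics/z7.png

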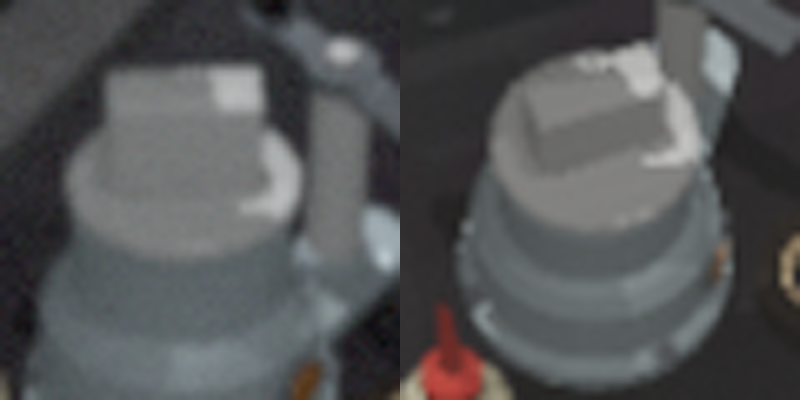

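View pics/z7w.png

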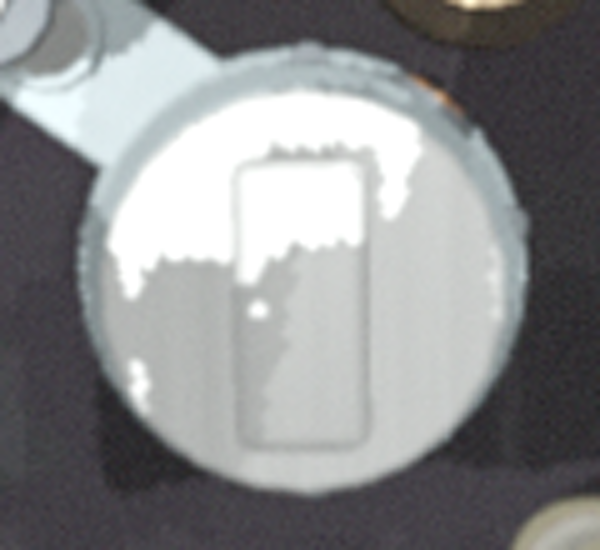

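```bash
sed -i 's/wcam2/wcam6/' w2.py; python3 - <<'E'
from w2 import *
k=20/3
S=lambda u,v:('scene',240+(u+.5)/k-.5,190+(v+.5)/k-.5)
D=lambda u,v:('side',240+(u-400+.5)/k-.5,190+(v+.5)/k-.5)
W_=lambda u,v:('wrist',225+(u+.5)/5-.5,80+(v+.5)/5-.5)
w=W_(303,302);print('bar tri',h.tri([w,S(186,89)]))
print('near edge corners', h.tri([S(105,113),D(542,125)]), h.tri([S(265,110),D(663,97)]))
B=np.array([h.onz(*W_(*q),.127) for q in [(237,160),(365,158),(369,443),(242,447)]])
d=(B[0]+B[1]-B[2]-B[3])/2;print(B.mean(0),'len',np.linalg.norm(d),'yaw',np.degrees(np.arctan2(d[1],d[0]))+180,'w',np.linalg.norm(B[0]-B[1]))
for z in (.093,.1055):
    Q=np.array([h.onz(*W_(*q),z) for q in [(103,270),(505,270),(310,92),(310,492),(165,155),(450,145),(445,445),(160,430)]])[:,:2]
    A=np.c_[2*Q,np.ones(len(Q))];s=np.linalg.lstsq(A,(Q**2).sum(1),rcond=None)[0];print(z,'c',s[:2],'r',np.sqrt(s[2]+s[0]**2+s[1]**2))
E
```

```text
bar tri (array([ 0.5252, -0.0727,  0.1236]), [np.float64(0.000206813287101942), np.float64(0.0002068132871019753)])
near edge corners (array([ 0.5432, -0.0565,  0.1192]), [np.float64(0.001258292276547012), np.float64(0.0012582922765469735)]) (array([ 0.5023, -0.078 ,  0.1192]), [np.float64(0.0019315734761298946), np.float64(0.001931573476129959)])
[ 0.5252 -0.0727  0.127 ] len 0.04613767874620145 yaw 30.64598785888265 w 0.02019105961263855
0.093 c [ 0.5258 -0.0714] r 0.03668716044878934
0.1055 c [ 0.525  -0.0719] r 0.0351274098618082
```

```bash
python3 - <<'E'
from h import *
for p in [(.5258,-.0718,.18),(.5258,-.0718,.116)]:print(tgt(p,120.5))
E
```

```text
(array([ 0.001 , -0.1541,  0.2532]), array([-0.001 , -0.0003, -0.0039]))
(array([ 0.0007, -0.1535,  0.4665]), array([-0.001 , -0.0003, -0.0039]))
```

>>> {"api": "play_rows", "payload": {"deltas": [[[-0.2, 0.001, -0.154, 0.15, -0.001, 0, -0.004], [-0.2, 0.001, -0.154, 0.25, -0.001, 0, -0.004], [-0.2, 0.001, -0.154, 0.36, -0.001, 0, -0.004], [-0.2, 0.001, -0.154, 0.46, -0.001, 0, -0.004], [-0.2, 0.001, -0.154, 0.466, -0.001, 0, -0.004]]]}}

```text
clock: 6.82
tool_pos: [0.5224, -0.0724, 0.1135]
eef_rot: [0.496, 0.868, -0.002, -0.004]
contact_force: [0.0, 0.1, 0.8]
opening: 0.604
```

```bash
python3 - <<'E'
from h import *
s=get_state();print(s['clock'],s['tool_pos'],yaw(),s['contact_force'])
print(tgt((.5258,-.0718,.116),120.5))
E
```

```text
6.825 [ 0.52240731 -0.07243647  0.11349964] 120.51712974503545 [0.03798917 0.09183539 0.77997989]
(array([-0.0039,  0.0108, -0.0084]), array([-0.0022, -0.0014,  0.0001]))
```

>>> {"api": "play_rows", "payload": {"deltas": [[[-0.2, -0.004, 0.011, -0.008, -0.002, -0.001, 0], [-0.2, -0.004, 0.011, -0.008, -0.002, -0.001, 0], [1, -0.004, 0.011, -0.008, -0.002, -0.001, 0], [1, -0.004, 0.011, -0.008, -0.002, -0.001, 0], [1, -0.004, 0.011, -0.008, -0.002, -0.001, 0]]], "force": 20}}

```text
clock: 7.45
tool_pos: [0.526, -0.0718, 0.1161]
eef_rot: [0.496, 0.868, 0.0, -0.001]
contact_force: [0.5, 0.6, 0.3]
opening: 0.284
```

>>> {"api": "play_rows", "payload": {"deltas": [[[1, 0, 0, 0, 0, 0, 0], [1, 0, 0, 0, 0, 0, 0]]]}}

```text
clock: 7.7
tool_pos: [0.526, -0.0718, 0.1161]
eef_rot: [0.496, 0.868, 0.0, -0.001]
contact_force: [0.4, -0.3, 0.1]
opening: 0.249
```

```bash
python3 - <<'E'
from h import *
s=get_state();print(s['clock'],s['q'].round(2),s['tool_pos'],yaw(),s['contact_force'],s['moment'],s['opening']*88)
p=s['tool_pos']
print(tgt((.5258,-.0718,p[2]-.0037),77.5))
E
```

```text
7.7 [ 0.26  0.81 -0.35  1.96  0.57  0.47  1.6 ] [ 0.52597795 -0.07183211  0.11611977] 120.50906336480126 [ 0.38003331 -0.29065026  0.08953606] [ 0.03084256 -0.04407639 -0.00623096] 21.950230483231483
(array([ 0.0004, -0.0005,  0.0123]), array([-2.000e-04, -3.000e-04,  2.389e-01]))
```

>>> {"api": "play_rows", "payload": {"deltas": [[[1, 0, 0, 0.0025, 0, 0, 0.05], [1, 0, 0, 0.005, 0, 0, 0.1], [1, 0, 0, 0.0075, 0, 0, 0.15], [1, 0, 0, 0.01, 0, 0, 0.2], [1, 0, 0, 0.0123, 0, 0, 0.24]]]}}

```text
clock: 8.32
tool_pos: [0.5252, -0.0721, 0.1125]
eef_rot: [0.782, 0.623, -0.001, -0.001]
contact_force: [-2.3, -0.8, 3.8]
opening: 0.248
```

```bash
python3 - <<'E'
from h import *
s=get_state();print(s['clock'],s['q'].round(2),s['tool_pos'],yaw(),s['contact_force'],s['moment'],s['opening']*88)
p=s['tool_pos']
print(tgt((.5258,-.0718,.1161-.0073),34.5))
E
```

```text
8.325 [ 0.14  0.8  -0.16  1.97  0.29  0.4   1.11] [ 0.52515321 -0.07207888  0.11245935] 77.05851784221117 [-2.26902671 -0.83184921  3.75046418] [-0.01329961  0.52853246  0.08850547] 21.80690085675354
(array([0.0014, 0.0019, 0.0122]), array([-0.0007,  0.0004,  0.2364]))
```

Low forces and it follows, so I continue to the end stop.

>>> {"api": "play_rows", "payload": {"deltas": [[[1, 0, 0.001, 0.0025, 0, 0, 0.05], [1, 0, 0.001, 0.005, 0, 0, 0.1], [1, 0.001, 0.001, 0.0075, 0, 0, 0.15], [1, 0.001, 0.002, 0.01, 0, 0, 0.2], [1, 0.001, 0.002, 0.0122, 0, 0, 0.237]]]}}

```text
clock: 8.95
tool_pos: [0.5264, -0.0714, 0.1095]
eef_rot: [0.956, 0.295, -0.0, -0.0]
contact_force: [-0.7, -0.1, 9.9]
opening: 0.25
```

```bash
python3 - <<'E'
from h import *
s=get_state();print(s['clock'],s['q'].round(2),s['tool_pos'],yaw(),s['contact_force'],s['moment'],s['opening']*88)
E
```

```text
8.95 [ 0.04  0.8   0.01  1.97 -0.02  0.37  0.67] [ 0.52642344 -0.07144078  0.10951125] 34.31352806209724 [-0.69524867 -0.08624721  9.86806619] [-0.15873719  0.1620231   0.61774119] 21.987094023767916
```

>>> {"api": "play_rows", "payload": {"deltas": [[[1, 0, 0, 0.001, 0, 0, 0.01], [1, 0, 0, 0.001, 0, 0, 0.018], [1, 0, 0, 0.001, 0, 0, 0.018]]]}}

```text
clock: 9.32
tool_pos: [0.5268, -0.0717, 0.1096]
eef_rot: [0.963, 0.268, -0.0, 0.0]
contact_force: [-0.1, -1.6, 5.7]
opening: 0.255
```

```bash
python3 - <<'E'
from h import *
s=get_state();print(s['clock'],s['q'].round(2),s['tool_pos'],yaw(),s['contact_force'],s['moment'],s['opening']*88)
E
```

```text
9.325 [ 0.04  0.8   0.02  1.97 -0.04  0.37  0.63] [ 0.52679581 -0.07171559  0.10956413] 31.128459843891285 [-0.09910296 -1.58298009  5.68801201] [-0.38132741  0.04529744  0.67146814] 22.42605315145215
```

>>> {"api": "play_rows", "payload": {"deltas": [[[-0.2, 0, 0, 0, 0, 0, 0], [-0.2, 0, 0, 0, 0, 0, 0], [-0.2, 0, 0, -0.2, 0, 0, 0], [-0.2, 0, 0.1, -0.4, 0, 0, 0], [-0.2, 0, 0.15, -0.45, 0, 0, 0]]]}}

```text
clock: 9.95
tool_pos: [0.5519, -0.1115, 0.2479]
eef_rot: [0.964, 0.268, 0.002, 0.001]
contact_force: [-0.0, -0.2, -0.5]
opening: 0.606
```

```bash
python3 - <<'E'
from h import *
s=get_state();print(s['clock'],s['tool_pos'],yaw(),s['contact_force'])
np.save('wcam8.npy',vision.camera_model('wrist')['world_to_cam']);w=vision.snapshot('wrist')[:,:,::-1];cv2.imwrite('pics/w8.png',w)
for n in('scene','side'):cv2.imwrite(f'pics/{n}8.png',vision.snapshot(n)[:,:,::-1])
a=cv2.imread('pics/scene8.png')[160:250,220:310];b=cv2.imread('pics/side8.png')[160:250,230:320]
cv2.imwrite('pics/z8.png',np.hstack([cv2.resize(x,(400,400),interpolation=cv2.INTER_CUBIC) for x in (a,b)]))
E
```

```text
9.95 [ 0.55190158 -0.11145795  0.24785063] 31.05079272057529 [-0.0128042  -0.21497805 -0.50335321]
```

View pics/z8.png

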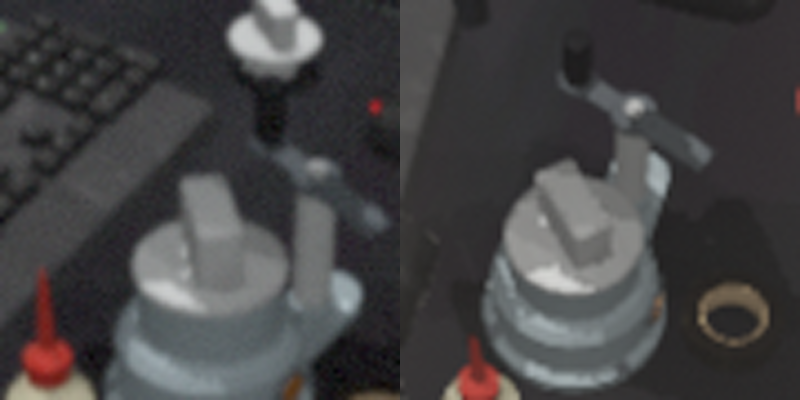

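View pics/w8.png

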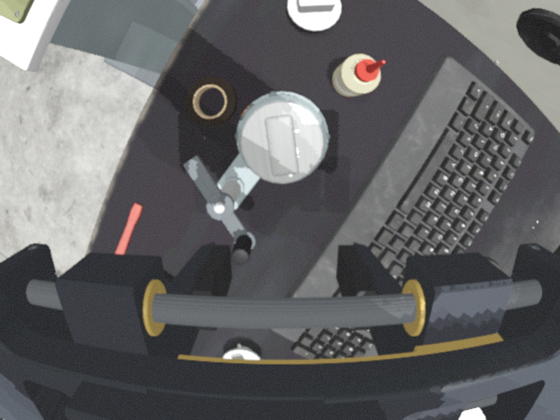

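```bash
python3 - <<'E'
import cv2
c=cv2.imread('pics/w8.png')[80:195,180:340]
cv2.imwrite('pics/z8w.png',cv2.resize(c,None,fx=5,fy=5,interpolation=cv2.INTER_CUBIC))
E
```

```text
(no output)
```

View pics/z8w.png

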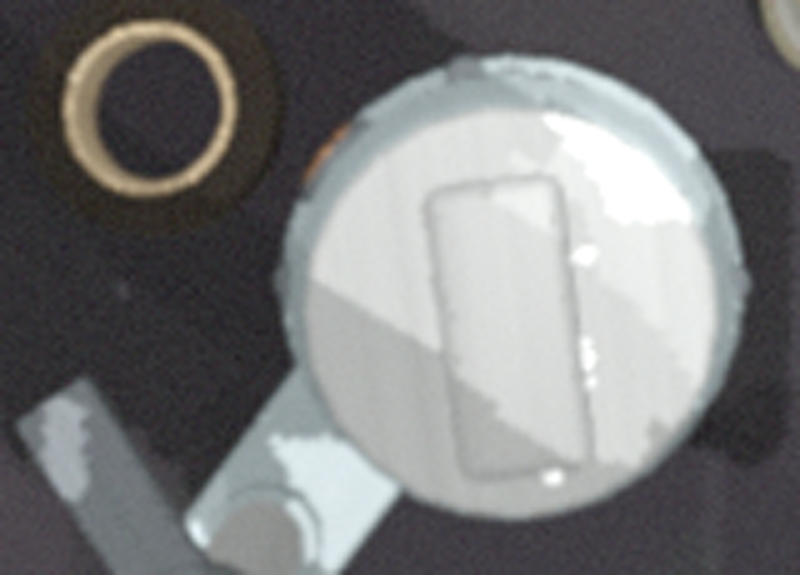

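```bash
sed -i 's/wcam6/wcam8/' w2.py; python3 - <<'E'
from w2 import *
k=40/9
S=lambda u,v:('scene',220+(u+.5)/k-.5,160+(v+.5)/k-.5)
D=lambda u,v:('side',230+(u-400+.5)/k-.5,160+(v+.5)/k-.5)
W_=lambda u,v:('wrist',180+(u+.5)/5-.5,80+(v+.5)/5-.5)
w=W_(508,328)
print('bar top tri',h.tri([w,S(212,207)]),h.tri([w,D(571,198)]))
B=np.array([h.onz(*W_(*q),.120) for q in [(428,190),(558,175),(593,463),(466,480)]])
d=(B[0]+B[1]-B[2]-B[3])/2;print(B.mean(0),'len',np.linalg.norm(d),'yaw',np.degrees(np.arctan2(d[1],d[0])),'w',np.linalg.norm(B[0]-B[1]))
for z in (.086,.093):
    Q=np.array([h.onz(*W_(*q),z) for q in [(303,305),(717,305),(510,106),(510,520),(360,175),(660,165),(665,450),(355,440)]])[:,:2]
    A=np.c_[2*Q,np.ones(len(Q))];s=np.linalg.lstsq(A,(Q**2).sum(1),rcond=None)[0];print(z,'c',s[:2],'r',np.sqrt(s[2]+s[0]**2+s[1]**2))
pv=h.onz('wrist',219.5,209,.096);kt=h.onz('wrist',239,252,.1295);kf=h.onz('wrist',242,238,.0935)
print('pivot',pv,'knob',kt,kf,np.degrees(np.arctan2(*(kf-pv)[[1,0]])))
E
```

```text
bar top tri (array([ 0.5254, -0.0723,  0.1155]), [np.float64(0.00032957305078385655), np.float64(0.00032957305078376976)]) (array([ 0.5269, -0.0717,  0.1196]), [np.float64(0.001375880097291555), np.float64(0.00137588009729164)])
[ 0.526  -0.0716  0.12  ] len 0.04605945766155673 yaw 128.08684252080974 w 0.020218261790399168
0.086 c [ 0.5264 -0.0719] r 0.03681501133851833
0.093 c [ 0.5261 -0.0714] r 0.03592123646555307
pivot [ 0.5079 -0.151   0.096 ] knob [ 0.5399 -0.1636  0.1295] [ 0.5392 -0.1659  0.0935] -25.4375840214121
```

```bash
python3 - <<'E'
from h import *
for p in [(.542,-.166,.17),(.542,-.166,.12)]:print(tgt(p,65.5))
E
```

```text
(array([-0.119 ,  0.1437,  0.2495]), array([ 0.0003, -0.0002, -0.1915]))
(array([-0.1192,  0.1435,  0.4161]), array([ 0.0003, -0.0002, -0.1915]))
```

>>> {"api": "play_rows", "payload": {"deltas": [[[0, -0.12, 0.144, 0.1, 0, 0, -0.05], [0, -0.12, 0.144, 0.15, 0, 0, -0.1], [0, -0.12, 0.144, 0.2, 0, 0, -0.15], [0, -0.12, 0.144, 0.23, 0, 0, -0.192], [0, -0.12, 0.144, 0.23, 0, 0, -0.192]]]}}

```text
clock: 10.72
tool_pos: [0.5398, -0.1646, 0.1735]
eef_rot: [0.841, 0.542, -0.001, -0.002]
contact_force: [0.2, -0.5, -0.3]
opening: 0.498
```

```bash
python3 - <<'E'
from h import *
s=get_state();print(s['clock'],s['q'].round(2),s['tool_pos'],yaw(),s['opening']*88)
print(tgt((.542,-.166,.12),65.5))
for n in('scene','side'):cv2.imwrite(f'pics/{n}9.png',vision.snapshot(n)[:,:,::-1])
a=cv2.imread('pics/scene9.png')[120:240,220:340];b=cv2.imread('pics/side9.png')[120:240,220:340]
cv2.imwrite('pics/z9.png',np.hstack([cv2.resize(x,(400,400),interpolation=cv2.INTER_CUBIC) for x in (a,b)]))
E
```

```text
10.725 [ 0.3   0.73 -0.14  1.83  0.16  0.6   1.2 ] [ 0.53981278 -0.16456705  0.17353192] 65.57466246330047 43.830329556643406
(array([-0.0015,  0.0095,  0.1784]), array([-0.0015, -0.0003,  0.0004]))
```

View pics/z9.png

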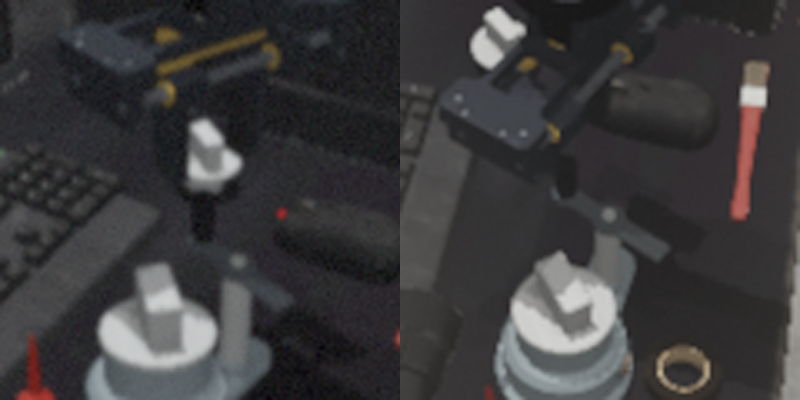

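>>> {"api": "play_rows", "payload": {"deltas": [[[0, -0.0015, 0.009, 0.09, -0.001, 0, 0], [0, -0.0015, 0.009, 0.17, -0.001, 0, 0], [0, -0.0015, 0.009, 0.178, -0.001, 0, 0], [1, -0.0015, 0.009, 0.178, -0.001, 0, 0], [1, -0.0015, 0.009, 0.178, -0.001, 0, 0]]], "force": 8}}

```text
clock: 11.45
tool_pos: [0.5439, -0.1668, 0.1226]
eef_rot: [0.841, 0.541, 0.001, 0.001]
contact_force: [0.2, -0.0, -0.4]
opening: 0.301
```

>>> {"api": "play_rows", "payload": {"deltas": [[[1, 0, 0, 0, 0, 0, 0], [1, 0, 0, 0, 0, 0, 0]]]}}

```text
clock: 11.7
tool_pos: [0.5443, -0.167, 0.1233]
eef_rot: [0.841, 0.541, 0.002, 0.002]
contact_force: [-0.3, -0.6, 3.9]
opening: 0.181
```

```bash
cat > arc.py <<'E'
from h import *
s=get_state();print(s['clock'],s['q'].round(2),s['tool_pos'],yaw(),s['contact_force'],s['moment'],s['opening']*88)
pv=np.array([.507,-.1505]);d=s['tool_pos'][:2]-pv;th=np.degrees(np.arctan2(d[1],d[0]));R=.040
print('theta',th,'r',np.linalg.norm(d))
for k in range(1,11):
    t=th-k*8; a=np.radians(t);p=[*(pv+R*np.array([np.cos(a),np.sin(a)])),.120]
    print(k,round(t,1),*tgt(p,yaw(s)-k*8,s))
E
python3 arc.py
```

```text
11.7 [ 0.29  0.81 -0.12  1.85  0.19  0.49  1.18] [ 0.54429037 -0.16700092  0.1232896 ] 65.45775301361292 [-0.33238413 -0.58280345  3.9216661 ] [-0.04443691  0.05119943  0.05997693] 15.937705622577676
theta -23.86930551244115 r 0.040778078918926305
1 -31.9 [-0.0186 -0.0037  0.0109] [ 0.0015 -0.0005  0.0444]
2 -39.9 [-0.0369 -0.0074  0.0109] [ 0.0015 -0.0006  0.0889]
3 -47.9 [-0.0544 -0.0135  0.0108] [ 0.0015 -0.0007  0.1333]
4 -55.9 [-0.0709 -0.0221  0.0108] [ 0.0014 -0.0008  0.1778]
5 -63.9 [-0.0861 -0.0328  0.0107] [ 0.0014 -0.0009  0.2222]
6 -71.9 [-0.0996 -0.0456  0.0106] [ 0.0013 -0.001   0.2667]
7 -79.9 [-0.1113 -0.0601  0.0105] [ 0.0013 -0.0011  0.3111]
8 -87.9 [-0.1208 -0.0761  0.0104] [ 0.0012 -0.0012  0.3556]
9 -95.9 [-0.1279 -0.0933  0.0104] [ 0.0011 -0.0013  0.4   ]
10 -103.9 [-0.1326 -0.1113  0.0103] [ 0.001  -0.0014  0.4444]
```

>>> {"api": "play_rows", "payload": {"deltas": [[[1, -0.019, -0.002, 0, 0, 0, 0.044], [1, -0.037, -0.006, 0, 0, 0, 0.089], [1, -0.054, -0.013, 0, 0, 0, 0.133], [1, -0.071, -0.022, 0, 0, 0, 0.178], [1, -0.086, -0.033, 0, 0, 0, 0.222]]]}}

```text
clock: 12.32
tool_pos: [0.5244, -0.1863, 0.1234]
eef_rot: [0.976, 0.219, 0.002, 0.001]
contact_force: [-1.1, 1.0, -0.2]
opening: 0.177
```

```bash
python3 arc.py|head -9
```

```text
12.325 [ 0.23  0.8   0.04  1.9  -0.08  0.44  0.77] [ 0.52443478 -0.18626778  0.12336417] 25.24988052141775 [-1.10859503  1.02622897 -0.2149454 ] [0.10754692 0.16313618 0.06684571] 15.594254436835795
theta -64.01337217925715 r 0.039790772473261446
1 -72.0 [-0.0186 -0.0004  0.0111] [ 0.0008 -0.0014  0.0444]
2 -80.0 [-0.0369 -0.004   0.011 ] [ 0.0007 -0.0015  0.0889]
3 -88.0 [-0.0544 -0.0102  0.011 ] [ 0.0006 -0.0015  0.1333]
4 -96.0 [-0.0709 -0.0187  0.0109] [ 0.0005 -0.0016  0.1778]
5 -104.0 [-0.0861 -0.0294  0.0108] [ 0.0004 -0.0016  0.2222]
6 -112.0 [-0.0997 -0.0422  0.0107] [ 0.0003 -0.0017  0.2667]
7 -120.0 [-0.1113 -0.0567  0.0106] [ 1.000e-04 -1.700e-03  3.111e-01]
```

>>> {"api": "play_rows", "payload": {"deltas": [[[1, -0.019, -0.001, 0, 0, 0, 0.044], [1, -0.037, -0.004, 0, 0, 0, 0.089], [1, -0.054, -0.01, 0, 0, 0, 0.133], [1, -0.071, -0.019, 0, 0, 0, 0.178], [1, -0.084, -0.028, 0, 0, 0, 0.217]]]}}

```text
clock: 12.95
tool_pos: [0.4977, -0.1887, 0.1233]
eef_rot: [0.993, -0.122, 0.002, -0.0]
contact_force: [-1.4, 1.4, 0.6]
opening: 0.176
```

```bash
python3 arc.py|head -5
```

```text
12.95 [ 0.16  0.79  0.19  1.97 -0.35  0.41  0.38] [ 0.49768184 -0.18874072  0.12334209] -14.009010481158118 [-1.39563791  1.44139125  0.57873777] [0.17591987 0.13552299 0.06327957] 15.455241445163496
theta -103.69444655309839 r 0.039359631596714156
1 -111.7 [-0.0186  0.001   0.0111] [-0.0006 -0.0013  0.0444]
2 -119.7 [-0.0368 -0.0028  0.011 ] [-0.0007 -0.0013  0.0889]
3 -127.7 [-0.0543 -0.0091  0.0109] [-0.0008 -0.0013  0.1333]
```

>>> {"api": "play_rows", "payload": {"deltas": [[[1, -0.004, 0, 0, 0, 0, 0.01], [1, -0.008, 0, 0, 0, 0, 0.02], [1, -0.008, 0, 0, 0, 0, 0.02]]]}}

```text
clock: 13.32
tool_pos: [0.4976, -0.1882, 0.1235]
eef_rot: [0.988, -0.152, 0.004, -0.0]
contact_force: [4.9, 0.1, -4.6]
opening: 0.177
```

```bash
python3 arc.py|head -4
```

```text
13.325 [ 0.16  0.79  0.2   1.98 -0.38  0.4   0.34] [ 0.49764244 -0.18819318  0.12349034] -17.541653300067892 [ 4.94938772  0.12466164 -4.58377047] [-0.08311024 -0.91340982  0.05681608] 15.601276247251983
theta -103.94216152070516 r 0.038837347934954664
1 -111.9 [-0.0185  0.0038  0.0115] [-0.0009 -0.0026  0.0444]
2 -119.9 [-0.0369  0.001   0.0113] [-0.001  -0.0025  0.0889]
```

>>> {"api": "play_rows", "payload": {"deltas": [[[0.1, 0, 0, 0, 0, 0, 0], [0.1, 0, 0, 0, 0, 0, 0], [0.1, 0, 0, -0.15, 0, 0, 0], [0.1, 0, 0, -0.3, 0, 0, 0], [0.1, 0, 0.05, -0.42, 0, 0, 0]]]}}

```text
clock: 13.95
tool_pos: [0.4918, -0.2015, 0.251]
eef_rot: [0.988, -0.151, 0.004, -0.001]
contact_force: [1.4, -0.1, 0.2]
opening: 0.452
```

>>> {"api": "play_rows", "payload": {"deltas": [[[0.1, 0, 0.05, -0.1, 0, 0, 0.05], [0.1, 0, 0.1, -0.1, 0, 0, 0.05], [0.1, 0, 0.1, -0.1, 0, 0, 0.05]]]}}

```text
clock: 14.32
tool_pos: [0.4812, -0.231, 0.2802]
eef_rot: [0.973, -0.229, 0.003, -0.001]
contact_force: [-0.5, -0.2, 0.5]
opening: 0.448
```

```bash
python3 - <<'E'
from h import *
s=get_state();print(s['clock'],s['tool_pos'],yaw(),s['contact_force'],s['opening']*88)
np.save('wcam10.npy',vision.camera_model('wrist')['world_to_cam']);w=vision.snapshot('wrist')[:,:,::-1];cv2.imwrite('pics/w10.png',w)
for n in('scene','side'):cv2.imwrite(f'pics/{n}10.png',vision.snapshot(n)[:,:,::-1])
a=cv2.imread('pics/scene10.png')[150:270,220:340];b=cv2.imread('pics/side10.png')[140:260,220:340]
cv2.imwrite('pics/z10.png',np.hstack([cv2.resize(x,(400,400),interpolation=cv2.INTER_CUBIC) for x in (a,b)]))
E
```

```text
14.325 [ 0.48124233 -0.23099757  0.28023496] -26.48086527428153 [-0.54179766 -0.17809301  0.5201679 ] 39.40053812794438
```

View pics/z10.png

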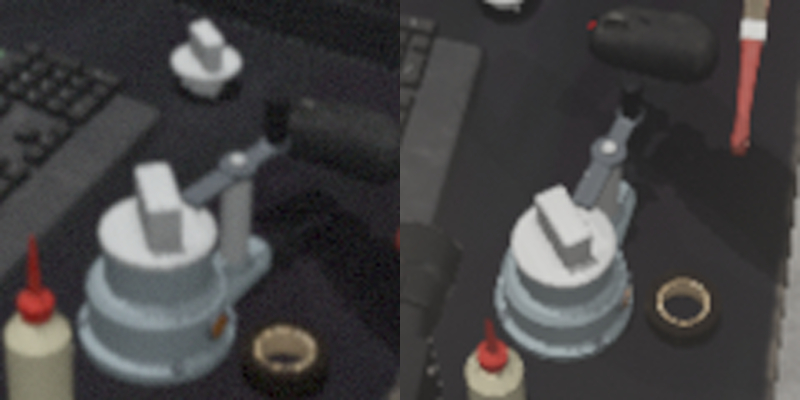

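View pics/w10.png

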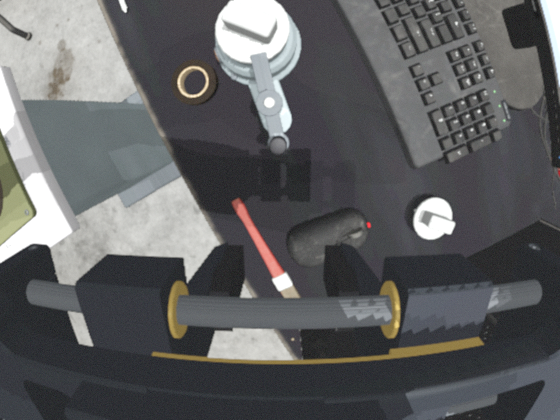

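```bash
sed -i 's/wcam8/wcam10/' w2.py; python3 - <<'E'
from w2 import *
o=lambda u,v,z:h.onz('wrist',u,v,z)
pv=o(269,102,.096);kt=o(278.5,144,.1295);tp=o(258,58,.0935);print(pv,kt,tp)
f=lambda a,b:np.degrees(np.arctan2(*(b-a)[[1,0]]))
print('knob dir',f(pv,kt),'tip dir',f(pv,tp),f(tp,kt),'to neck',np.degrees(np.arctan2(-.0718-pv[1],.526-pv[0])))
E
python3 - <<'E'
import cv2
cv2.imwrite('pics/z11.png',cv2.resize(cv2.imread('pics/w10.png')[0:160,180:330],None,fx=3.7,fy=3.7,interpolation=cv2.INTER_CUBIC))
E
```

```text
[ 0.5073 -0.1493  0.096 ] [ 0.4986 -0.1872  0.1295] [ 0.5172 -0.1057  0.0935]
knob dir -102.84713949791782 tip dir 77.09870403302794 -102.87612305102189 to neck 76.40796226187959
```

View pics/z11.png

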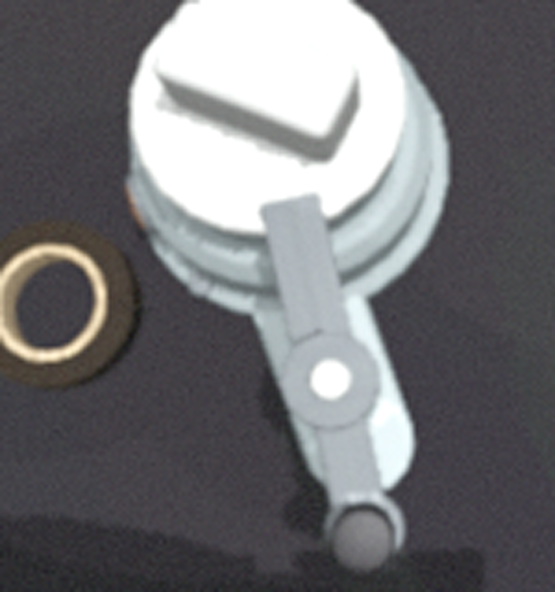

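```bash
python3 -c "
from plant import r
print(r.finish_job())"
```

```text
the job is handed in; nothing more can be done
None
```

I carried out all three steps and handed the job in at about 14.5 s of the 51 s allowed; no verdict was reported.

**Dropped into the thread start:** I turned the plug about 40° anticlockwise and lowered it about 8 mm while gripping it. I then let go so it could fall the rest of the way. The view afterwards showed it at about +45° relative to the pot. The flange radius (36.7 mm against 37) matched the dropped height.

**Screwed down:** I regripped and turned it 89° clockwise at the gripper, until the turning moment rose to about 0.65 N m. The plug's bar then read about −38° relative to the pot, inside the seated range of −37 to −45°. The gripper itself read about 7° further round, so it slipped on the bar at the end stop. The plug's axis is within about 1 mm of the neck's.

**Keeper closed:** I gripped the knob and swung it round until it met its stop, with a reaction of about 5 N. The last wrist view shows the tip over the flange and the bar within about 1.5° (0.03 rad) of pointing at the neck's axis.

**Checks that disagreed:**
- The bar-top heights measured from camera pairs scattered by several millimetres: 115.5 and 119.6 mm against 120 expected when seated. Seating therefore rests mainly on the yaw, the end-stop moment and the keeper passing over the flange.
- While I lowered the held plug, the tool was pulled down with 5 to 8 N. I did not explain this; it vanished when I let go.

The gripper ended clear at 0.28 m height. The bystanders looked unmoved in the last pictures; I did not measure them again.

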